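# Tip the listening-game board: ball to the trough, counter to the walnut case

### The job

Clear the listening-game pieces from the tilting sorting board: lift the board by its black ball knob so that the red ball rolls off by itself into the trough while the yellow counter stays on the board, then lower the board back down to its rest. After that pick the yellow counter off the board and lay it flat in the felt-lined well of the walnut hearing-aid case, not in the grey spares tray. Do not touch the red ball with the gripper.

Things in the scene. Friction and masses are not known exactly. Their poses are not given: they have to be found in the camera images.
- board (a joint): Hinge angle of the white sorting board (160 mm long, 180 mm wide, teal rails along both sides and the back, open at the end next to the trough). 0 = at rest, where it leans back 0.04 rad, away from the trough; it grows as the knob end is lifted, to a stop at 0.40. It needs about 2 N up at the knob and falls back softly to 0 if let go. At about 0.3 the ball rolls off within 1 to 2 s and the counter does not slide.
- knob (a point): Centre of the black ball knob, 28 mm in diameter, on a thin steel stem at the middle of the board's liftable end. Its centre is 46 mm above the board's upper face, with nothing beside it. Its axes turn with the board: at any lift its y axis is parallel to the hinge. Measured square to the hinge, it lies 192 mm from the hinge line and moves on an arc about it, up and then slightly towards the trough, as the board is lifted.
- trough (a point): Centre of the inner floor of the trough at the board's low, robot-side end (fixed, 90 mm by 188 mm inside, walls about 54 mm high above its floor). Its x axis points level from trough to board, its y axis is parallel to the hinge, z is up. The hinge line lies 48 mm along +x and 58 mm above this point.
- ball: Red ball, 30 mm in diameter, origin at its centre. It starts on the board against the back rail, left of a short rib, seen from the trough.
- disc_center (a point): Centre (half-way up) of the yellow counter with a pale wood inlay, a flat round disc 40 mm in diameter and 14 mm thick, z along its axis. It starts flat on the board, beside the ball's path, 28 mm or more clear of the rails and rib; the board's upper face is 7 mm below this point.
- well (a point): Centre of the felt floor of the square well in the walnut hearing-aid case (fixed). The well is 110 mm by 110 mm, its rim 24 mm above this point, x and y along its sides; a solid walnut strip holding two small hearing aids adjoins it on its +y side. The grey open tray of the same size with a blue counter in it is not the case.

How it is judged:
By the outcome, as a careful person would: the job done as asked, in the order asked, and still so for the second after the job is handed in, with the robot touching nothing.
It also fails if it takes over 51 s, if anything falls off the work surface, if the arm or the gripper's body presses on something with over 40 N, if the wrist force passes 120 N, or if a joint passes its speed limit or range.

### The arm

A 7-joint arm with a two-finger parallel gripper is mounted at the origin on the work surface. World frame = base frame: x ahead of the robot, y to its left, z up, the work surface at z = 0. Lengths are in m, angles in rad, forces in N, time in s.
With the tool pointing down it reaches from about 0.425 to 0.875 m from the base axis. Payload 8.4 kg.
Tool frame: the origin (TCP) lies on the centre line of the jaws, within the pads' length; the fingertips stand 14 mm ahead of it and the grasp point (between the pads) lies 5 mm behind it; z points along the fingers, y is the line along which they close (so a half turn about z gives the same grasp; the last joint's range is limited). The gripper opens to 87 mm and grips with 3 to 60 N. Pads are 19 mm wide; open, the fingers measure 117 mm over their backs; the gripper's body (75 mm by 190 mm) begins 51 mm behind the grasp point.
Start: joints at [1.043, 0.333, 0.04, 1.465, -0.013, 1.343, -0.059], TCP at [0.27, -0.591, 0.237] pointing down, gripper open.
Joint ranges: [-2.58, 2.58], [-0.38, 2.09], [-1.3, 1.39], [0.25, 2.4], [-1.5, 4.64], [0.08, 2.09], [-2.65, 2.65]. Speed limits (rad/s): [2.22, 2.22, 2.79, 2.79, 3.14, 3.14, 3.14].

### API

Orientations are given as a unit quaternion [x, y, z, w].
In Python, from workcell import r, optics, job gives the robot as it stands. The module is installed in compiled form; this text tells all that it offers.
- The arm moves only by the tool play_rows, never from a script. Its argument "targets" is one flat list of numbers, 4 for each row, row after row: the shift along the tool's x, y, z in m, then the turn about the tool's z in rad. In form: [tx, ty, tz, roll, tx, ty, tz, roll, ...]. A call has exactly 5 rows; each row shifts and turns the commanded pose from where the row before left it, along the tool's axes as they then stand; what a row does not reach is not made up. A row lasts 1/8 s, in which the tool goes at most 62.5 mm and 10.7 degrees, less where a joint would pass 70% of its speed; a pose out of reach is approached as far as the arm can. A call is refused whole if a number of a shift passes 0.0625 or a number of a turn 0.188, either way. A call with a gripper value outside its range is refused whole. "gripper" is the finger opening in m, from 0 to 0.087, set as the call begins (left out, the last holds). The fingers move at their own pace and stop on an object; "grip_force" is the grip in N (left out, the last holds). Time passes only in rows, so rows that do not move let the fingers close, or fill a call up. It gives the time, the measured TCP pose, the force, the opening and the grip force at its end, in the units of the state.
- r.state(): the state, without advancing time (a new reading comes with each control period).
- optics.camera(name): name is "scene" or "side" or "wrist"; returns a dict with "frame" (420x560x3 uint8, red, green, blue), "fovy" (degrees; the focal length in pixels is half the picture's height over the tangent of half this angle, whatever the lens; pixels are square), "cx", "cy" (the principal point, pixels), "world_to_cam" (4x4, takes a point from world to camera coordinates); the wrist camera has in their place "tool_from_camera" (4x4, takes a point from camera to tool coordinates, whose origin is the TCP and whose axes are the flange's). Camera axes: x right, y down, z forward; pixel columns grow to the right and rows downward; lengths in m; the calibration is good to about 2 mm. A picture is of the moment at which its call begins: read the wrist's pose just before it. There is no depth.
- job.sign_off(): hands the job in; it is judged then, once.
The state is a dict: "clock": time; "joints": joint angles; "qvel": joint speeds; "joint_torque": joint torques, N m; "tool_pos": TCP position; "eef_rot": TCP orientation; "ft_force": force on the tool from outside, world axes, zero at the start; "wrist_torque": the same for the moment, N m; "finger_gap": finger opening in m; "finger_force": force on a finger pad.
Only numpy, scipy, OpenCV 4.12 (cv2) and the standard library are available. Lean on these libraries where they do the work, as an engineer would, in place of code of your own. Each camera call takes 0.05 s, during which the arm holds its last target. There are 200 camera calls.

## Working session

There is one attempt and no reset: what is moved stays moved. The work goes in short steps, Python scripts to look and compute and a tool call to move; the robot and the scene stay as the last step left them, time stands still between calls to the robot, and variables do not carry over. Pictures are saved under pics/ and viewed, at most 10 in all, crops included, and the job is handed in when it is done.

Besides the shell and the picture viewer there is one more tool, called after ">>>" as a command line: name --argument value ..., lists and objects as JSON in quotes. play_rows: Moves the arm, as the interface text tells. Its arguments: {"type":"object","properties":{"targets":{"type":"array"},"gripper":{"type":"number"},"grip_force":{"type":"number"}},"required":["targets"]}

```bash
mkdir -p pics; cat > h.py <<'E'
import numpy as np, cv2
from workcell import r, optics, job
from scipy.spatial.transform import Rotation as R
def cam(n):
    s=r.state(); c=optics.camera(n); f=210/np.tan(np.radians(c['fovy'])/2)
    if n=='wrist':
        T=np.eye(4); T[:3,:3]=R.from_quat(s['eef_rot']).as_matrix(); T[:3,3]=s['tool_pos']
        C=T@np.array(c['tool_from_camera'])
    else: C=np.linalg.inv(c['world_to_cam'])
    np.savez(n+'.npz',C=C,f=f,cx=c['cx'],cy=c['cy'],frame=c['frame'])
    return c['frame'][:,:,::-1].copy()
def ray(n,u,v):
    d=np.load(n+'.npz'); C=d['C']
    w=C[:3,:3]@np.array([(u-d['cx'])/d['f'],(v-d['cy'])/d['f'],1]); return C[:3,3],w/np.linalg.norm(w)
def tri(*obs):
    A=np.zeros((3,3));b=np.zeros(3)
    L=[ray(*o) for o in obs]
    for o,w in L: P=np.eye(3)-np.outer(w,w);A+=P;b+=P@o
    x=np.linalg.solve(A,b); return x,[np.linalg.norm(np.cross(x-o,w)) for o,w in L]
def onz(n,u,v,z): o,w=ray(n,u,v); return o+w*(z-o[2])/w[2]
def proj(n,p):
    d=np.load(n+'.npz'); q=np.linalg.inv(d['C'])@np.append(p,1); return d['f']*q[0]/q[2]+d['cx'],d['f']*q[1]/q[2]+d['cy']
E
python3 - <<'E'
from h import *
a=cam('scene');b=cam('side')
cv2.imwrite('pics/a.png',cv2.resize(a,(800,600)));cv2.imwrite('pics/b.png',cv2.resize(b,(800,600)))
s=r.state();print(s['clock'],s['eef_rot'],s['tool_pos'])
for n in('scene','side'):
    d=np.load(n+'.npz');print(d['C'].round(2),d['f'])
E
```

```text
0.1 [ 9.77101917e-01  2.12770524e-01 -2.12366155e-04 -7.08450105e-04] [ 0.27006288 -0.59080604  0.23572893]
[[-0.59  0.63 -0.51  1.14]
 [ 0.81  0.46 -0.36  0.38]
 [ 0.01 -0.63 -0.78  0.96]
 [ 0.    0.    0.    1.  ]] 472.213293932357
[[-1.   -0.05  0.04  0.5 ]
 [-0.06  0.61 -0.79  0.59]
 [ 0.01 -0.79 -0.62  0.55]
 [ 0.    0.    0.    1.  ]] 395.35298777606937
```

View pics/a.png

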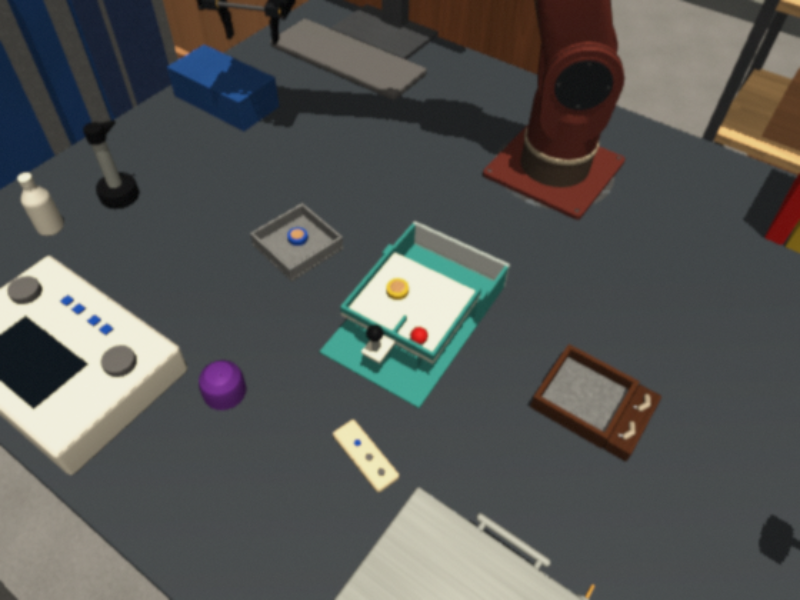

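View pics/b.png

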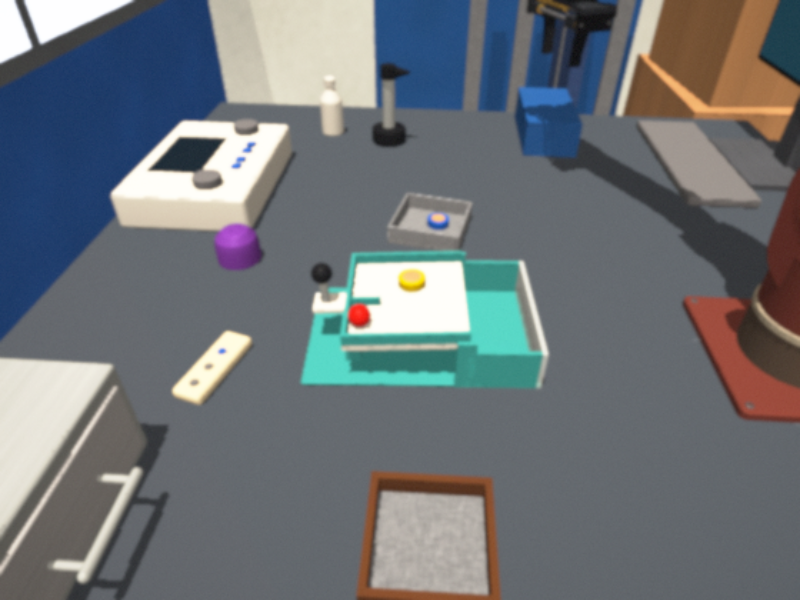

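The scene view (800 px scale) shows the knob at (375,333), the counter at (397,287), the ball at (419,335), the walnut well centred near (585,393), and the grey tray at (297,238). The side view has the knob at (321,272), the counter at (412,279), the ball at (359,315), and the well near (430,540).

```bash
cat > m.py <<'E'
from h import *
k=1.428571
def blob(n,col,u,v,w=18):
    f=np.load(n+'.npz')['frame']; u0,v0=int(u-w),int(v-w)
    p=f[v0:v0+2*w,u0:u0+2*w].astype(int); R_,G,B=p[...,0],p[...,1],p[...,2]
    m={'y':(R_>150)&(B<0.55*R_)&(G>0.5*R_),'r':(R_>120)&(G<60),'k':(p.max(2)<42)}[col]
    q,l,s,c=cv2.connectedComponentsWithStats(m.astype('uint8')); i=1+s[1:,4].argmax()
    x,y,W,H,a=s[i]; return (u0+c[i][0],v0+c[i][1]),(W,H,a)
E
python3 - <<'E'
from m import *
for nm,c,a,b in(('knob','k',(375,333),(321,272)),('disc','y',(397,287),(412,279)),('ball','r',(419,335),(359,315))):
    A,sa=blob('scene',c,a[0]/k,a[1]/k);B,sb=blob('side',c,b[0]/k,b[1]/k)
    print(nm,np.round(A,1),sa,np.round(B,1),sb,tri(('scene',*A),('side',*B)))
P=lambda *o:tri(*[(n,u/k,v/k) for n,u,v in o])
# board base plate/trough robot-side outer top corners
print('trough far wall ends',P(('scene',416,224),('side',523,262)),P(('scene',508,266),('side',544,380)))
# well: inner floor/rim corners in scene (outer rim)
for p in((570,348),(635,385),(609,448),(531,402)): print('rim',onz('scene',p[0]/k,p[1]/k,.03))
for p in((372,475),(494,478)): print('siderim',onz('side',p[0]/k,p[1]/k,.03))
E
```

```text
knob [261.7 232.7] (np.int32(11), np.int32(11), np.int32(92)) [225.5 192.9] (np.int32(11), np.int32(9), np.int32(57)) (array([ 0.6437201 , -0.00232647,  0.10123168]), [np.float64(6.948094224738178e-05), np.float64(6.948094224741537e-05)])
disc [278.  201.2] (np.int32(15), np.int32(14), np.int32(168)) [287.8 195.9] (np.int32(19), np.int32(15), np.int32(234)) (array([ 0.52772079, -0.0397138 ,  0.07304438]), [np.float64(9.68216010358124e-05), np.float64(9.68216010358211e-05)])
ball [293.  234.6] (np.int32(11), np.int32(10), np.int32(84)) [250.9 220.7] (np.int32(13), np.int32(14), np.int32(145)) (array([0.59043371, 0.04724654, 0.07728699]), [np.float64(0.0010478731139814588), np.float64(0.0010478731139815624)])
trough far wall ends (array([ 0.36622169, -0.11105006,  0.0590889 ]), [np.float64(0.0037173515638698716), np.float64(0.0037173515638698937)]) (array([0.34542597, 0.08196407, 0.02866004]), [np.float64(0.010972638198363246), np.float64(0.010972638198363416)])
rim [0.43271564 0.24961918 0.03      ]
rim [0.43587772 0.36665794 0.03      ]
rim [0.56361139 0.37964725 0.03      ]
rim [0.56336729 0.24679262 0.03      ]
siderim [0.55130269 0.24500298 0.03      ]
siderim [0.42377051 0.23937309 0.03      ]
```

>>> play_rows --targets '[0,0,-0.02,0.143,0,0,-0.02,0.143,0,0,0,0.143,0.03,-0.05,0,0,0.03,-0.05,0,0]' --gripper 0.087

```text
clock: 0.72
tool_pos: [0.3305, -0.4899, 0.2759]
eef_rot: [1.0, -0.001, -0.0, -0.0]
ft_force: [1.1, 0.2, -0.0]
finger_gap: 0.087
finger_force: 0.0
```

>>> play_rows --targets '[0.03,-0.05,0,0,0.03,-0.05,0,0,0.03,-0.05,0,0,0.03,-0.05,0,0,0.03,-0.05,0,0]'

```text
clock: 1.35
tool_pos: [0.4808, -0.2394, 0.2764]
eef_rot: [1.0, -0.0, -0.0, -0.0]
ft_force: [-0.1, 0.2, -0.8]
finger_gap: 0.0869
finger_force: 0.0
```

>>> play_rows --targets '[0.024,-0.048,0,0,0.024,-0.048,0,0,0.024,-0.048,0,0,0.024,-0.048,0,0,0.024,-0.048,0,0]'

```text
clock: 1.98
tool_pos: [0.6008, 0.0002, 0.2763]
eef_rot: [1.0, -0.0, -0.0, 0.0]
ft_force: [1.2, -0.2, -0.1]
finger_gap: 0.0872
finger_force: 0.0
```

```bash
python3 - <<'E'
from h import *
cv2.imwrite('pics/w1.png',cv2.resize(cam('wrist'),(800,600)))
d=np.load('wrist.npz');print(d['C'].round(3),d['f'],d['cx'],d['cy'],r.state()['joints'])
E
```

```text
[[-0.    -0.962 -0.272  0.676]
 [-1.     0.001 -0.     0.   ]
 [ 0.001  0.272 -0.962  0.425]
 [ 0.     0.     0.     1.   ]] 335.69125633220284 286.13507570328034 212.94355523200647 [ 0.23235109  0.24562406 -0.38505437  1.51085737  0.08825558  1.40227007
 -1.72019097]
```

View pics/w1.png

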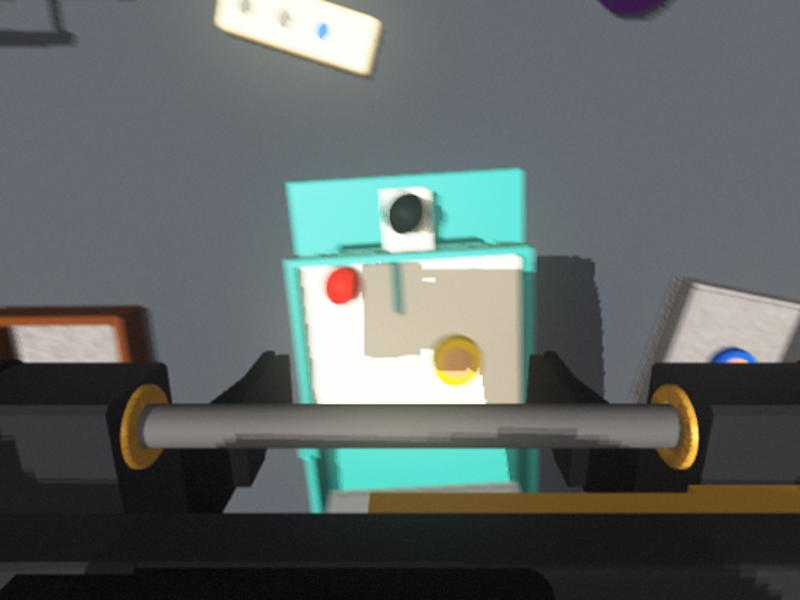

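The wrist view shows the knob at (407,214), the counter at (457,361), and the ball at (342,286). The base's far edge runs from (287,183) to (523,169), so the board has a slight yaw of about +0.05.

```bash
python3 - <<'E'
from m import *
W,s=blob('wrist','k',407/k,214/k,20); D,sd=blob('wrist','y',457/k,361/k,24)
print(np.array(W)*k,s,np.array(D)*k,sd)
print('knob2',tri(('scene',261.7,232.7),('side',225.5,192.9),('wrist',407/k,214/k)), onz('wrist',407/k,214/k,.1))
print('disc',tri(('scene',278,201.2),('side',287.8,195.9),('wrist',457/k,361/k)))
a=onz('wrist',287/k,183/k,.004);b=onz('wrist',523/k,169/k,.004);print(a,b,np.arctan2(b[0]-a[0],a[1]-b[1]))
a=onz('wrist',286/k,262/k,.075);b=onz('wrist',534/k,247/k,.075);print(a,b,np.arctan2(b[0]-a[0],a[1]-b[1]))
E
```

```text
Traceback (most recent call last):
  File "m.py", line 7, in blob
    q,l,s,c=cv2.connectedComponentsWithStats(m.astype('uint8')); i=1+s[1:,4].argmax()
                                                                     ~~~~~~~~~~~~~~^^
ValueError: attempt to get argmax of an empty sequence
```

```bash
python3 - <<'E'
from m import *
print('knob2',tri(('scene',261.7,232.7),('side',225.5,192.9),('wrist',407/k,214/k)), onz('wrist',407/k,214/k,.1))
print('disc',tri(('scene',278,201.2),('side',287.8,195.9),('wrist',457/k,361/k)))
a=onz('wrist',287/k,183/k,.004);b=onz('wrist',523/k,169/k,.004);print(a,b,np.arctan2(b[0]-a[0],a[1]-b[1]))
a=onz('wrist',286/k,262/k,.075);b=onz('wrist',534/k,247/k,.075);print(a,b,np.arctan2(b[0]-a[0],a[1]-b[1]))
E
```

```text
knob2 (array([ 6.45224412e-01, -1.73559785e-04,  1.03167685e-01]), [np.float64(0.0012296242974753175), np.float64(0.002088634358620195), np.float64(0.0025227884369502587)]) [0.64708456 0.00118053 0.1       ]
disc (array([ 0.5287054 , -0.03877759,  0.07347142]), [np.float64(0.0007812321129077578), np.float64(0.0011774146658393675), np.float64(0.0017786000456227467)])
[0.66459337 0.10356631 0.004     ] [ 0.6759733  -0.09656541  0.004     ] 0.056801060275864824
[0.60987133 0.09079235 0.075     ] [ 0.62092656 -0.09185265  0.075     ] 0.060454715317675704
```

>>> play_rows --targets '[0,0,0.02,-0.058,0.022,0.0013,0.04,0,0.022,0.0013,0.04,0,0,0,0.04,0,0,0,0.025,0]'

```text
clock: 2.65
tool_pos: [0.6433, -0.0014, 0.1086]
eef_rot: [1.0, 0.029, -0.002, -0.0]
ft_force: [-0.6, 0.2, -0.0]
finger_gap: 0.0866
finger_force: 0.0
```

>>> play_rows --targets '[0,0,0.014,0,0,0,0,0,0,0,0,0,0,0,0,0,0,0,0,0]' --gripper 0.015 --grip_force 15

```text
clock: 3.28
tool_pos: [0.6448, -0.0013, 0.0984]
eef_rot: [1.0, 0.029, 0.001, 0.0]
ft_force: [0.3, 0.0, 0.9]
finger_gap: 0.0448
finger_force: 0.0
```

>>> play_rows --targets '[0,0,0,0,0,0,0,0,0,0,0,0,0,0,0,0,0,0,0,0]'

```text
clock: 3.9
tool_pos: [0.6445, -0.0007, 0.0977]
eef_rot: [1.0, 0.029, 0.0, -0.0]
ft_force: [-1.9, 3.7, 2.2]
finger_gap: 0.0267
finger_force: 14.8
```

```bash
python3 - <<'E'
from h import *
a=cam('side');b=cam('scene');w=cam('wrist')
cv2.imwrite('pics/c.png',np.hstack([cv2.resize(a[120:320,150:350],(390,390)),cv2.resize(b[130:300,180:350],(390,390))]))
print(r.state())
E
```

```text
{'clock': 4.05, 'joints': array([ 0.21257963,  0.45151492, -0.36218974,  1.61889376,  0.173514  ,
        1.10287148, -1.70748938]), 'qvel': array([ 2.41014060e-04,  1.42008054e-03,  4.14747895e-05, -8.07664802e-04,
        5.94251862e-04, -2.92757306e-04, -1.89398366e-04]), 'joint_torque': array([ 2.61659950e+00, -6.69953227e+01, -2.56322823e+00, -3.58818412e+01,
        1.31612733e+00, -1.98966516e-01,  1.13846043e-03]), 'tool_pos': array([ 0.64450359, -0.00074562,  0.09770196]), 'eef_rot': array([ 9.99577147e-01,  2.90765873e-02,  8.26550617e-05, -2.68778534e-04]), 'ft_force': array([-0.89263907,  3.08034107,  2.96391739]), 'wrist_torque': array([ 0.90526247,  0.25834454, -0.0230723 ]), 'finger_force': 14.740268290042877, 'finger_gap': 0.02610340267741347}
```

View pics/c.png

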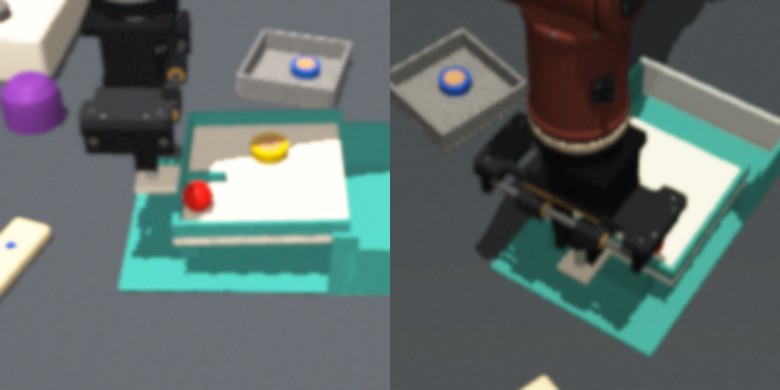

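>>> play_rows --targets '[-0.0014,0,-0.006,0,-0.0015,0,-0.006,0,-0.0018,0,-0.0058,0,-0.0019,0,-0.0058,0,-0.0022,0,-0.0057,0]'

```text
clock: 4.68
tool_pos: [0.6354, -0.0012, 0.1269]
eef_rot: [1.0, 0.029, -0.0, -0.0]
ft_force: [1.5, 4.3, -2.0]
finger_gap: 0.0263
finger_force: 15.0
```

>>> play_rows --targets '[-0.0023,0,-0.0057,0,-0.0025,0,-0.0056,0,-0.0027,0,-0.0055,0,-0.0027,0,-0.005,0,-0.0025,0,-0.0045,0]'

```text
clock: 5.3
tool_pos: [0.6226, -0.0021, 0.1531]
eef_rot: [1.0, 0.029, -0.0, -0.0]
ft_force: [0.8, 5.2, -1.7]
finger_gap: 0.0265
finger_force: 15.0
```

>>> play_rows --targets '[0,0,0,0,0,0,0,0,0,0,0,0,0,0,0,0,0,0,0,0]'

```text
clock: 5.92
tool_pos: [0.6227, -0.002, 0.1531]
eef_rot: [1.0, 0.029, -0.0, -0.0]
ft_force: [0.3, 4.9, -0.9]
finger_gap: 0.0268
finger_force: 15.0
```

>>> play_rows --targets '[0,0,0,0,0,0,0,0,0,0,0,0,0,0,0,0,0,0,0,0]'

```text
clock: 6.55
tool_pos: [0.6227, -0.0021, 0.153]
eef_rot: [1.0, 0.029, -0.0, -0.0]
ft_force: [0.8, 4.9, -1.9]
finger_gap: 0.0263
finger_force: 15.0
```

```bash
python3 - <<'E'
from h import *
a=cam('side');w=cam('wrist')
cv2.imwrite('pics/d.png',np.hstack([cv2.resize(a[110:310,150:400],(450,360)),cv2.resize(w,(350,360))]))
E
```

```text
(no output)
```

View pics/d.png

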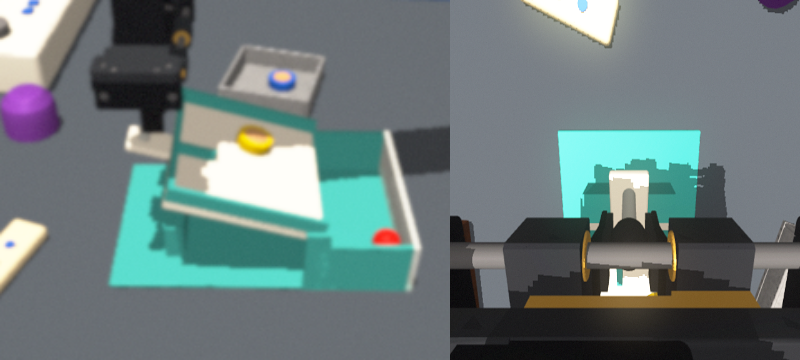

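The ball is in the trough (side crop, 385,237) and the counter is still on the board. Next I lower the board along the same arc.

>>> play_rows --targets '[0.0025,0,0.0045,0,0.0027,0,0.005,0,0.0027,0,0.0055,0,0.0025,0,0.0056,0,0.0023,0,0.0057,0]'

```text
clock: 7.28
tool_pos: [0.6355, -0.0013, 0.1267]
eef_rot: [1.0, 0.029, -0.0, -0.0]
ft_force: [-0.0, 5.0, -0.3]
finger_gap: 0.0266
finger_force: 15.0
```

>>> play_rows --targets '[0.0022,0,0.0057,0,0.0019,0,0.0058,0,0.0018,0,0.0058,0,0.0015,0,0.006,0,0.0014,0,0.006,0]'

```text
clock: 7.9
tool_pos: [0.6444, -0.0007, 0.0974]
eef_rot: [1.0, 0.029, -0.0, -0.0]
ft_force: [-4.0, 5.5, 14.1]
finger_gap: 0.0267
finger_force: 13.9
```

>>> play_rows --targets '[0,0,0,0,0,0,0,0,0,0,0,0,0,0,0,0,0,0,0,0]' --gripper 0.07

```text
clock: 8.52
tool_pos: [0.6444, -0.0014, 0.0977]
eef_rot: [1.0, 0.029, 0.0, 0.0]
ft_force: [0.7, -0.1, 0.1]
finger_gap: 0.0666
finger_force: 0.0
```

>>> play_rows --targets '[0,0,0,0,0,0,0,0,0,0,-0.02,0,0,0,-0.04,0,0,0,-0.04,0]'

```text
clock: 9.15
tool_pos: [0.6445, -0.0011, 0.2002]
eef_rot: [1.0, 0.029, 0.0, -0.0]
ft_force: [1.2, -0.1, 0.8]
finger_gap: 0.0702
finger_force: 0.0
```

>>> play_rows --targets '[-0.03,0,-0.03,0,-0.03,0,-0.03,0,-0.04,0,0,0,-0.04,0,0,0,0,0,0,0]'

```text
clock: 9.78
tool_pos: [0.5031, -0.0095, 0.2596]
eef_rot: [1.0, 0.029, 0.001, 0.001]
ft_force: [0.9, -0.3, -0.2]
finger_gap: 0.0702
finger_force: 0.0
```

```bash
python3 - <<'E'
from m import *
a=cam('side');b=cam('scene');w=cam('wrist')
cv2.imwrite('pics/e.png',np.hstack([cv2.resize(a[110:310,150:400],(320,300)),cv2.resize(w,(480,360))[:300]]))
B,sb=blob('side','y',287.8,195.9);print(B,sb)
try: print(blob('scene','y',278,201))
except Exception as e: print(e)
print(proj('wrist',[.5287,-.0388,.0735]),blob('wrist','y',*proj('wrist',[.5287,-.0388,.0735]),30))
E
```

```text
(np.float64(287.84615384615387), np.float64(195.88888888888889)) (np.int32(19), np.int32(15), np.int32(234))
((np.float64(278.27173913043475), np.float64(201.0326086956522)), (np.int32(15), np.int32(15), np.int32(184)))
(np.float64(316.51280141514985), np.float64(174.2382695301362)) ((np.float64(318.40847322142287), np.float64(173.30375699440447)), (np.int32(40), np.int32(40), np.int32(1251)))
```

View pics/e.png

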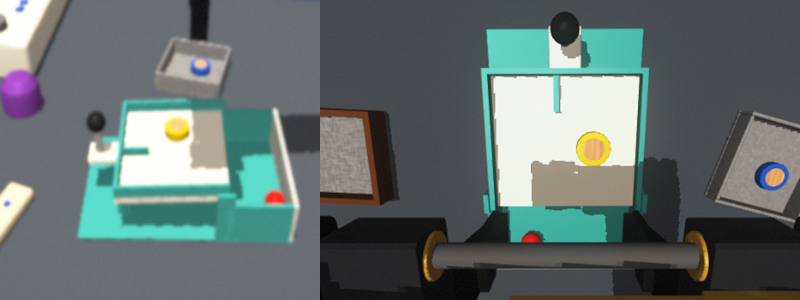

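The board is back at rest, and the counter sits at the same pixels as before. The ball is in the trough. Next I pick up the counter.

>>> play_rows --targets '[0.012,0.016,0.02,0,0.012,0.016,0.04,0,0,0,0.05,0,0,0,0.04,0,0,0,0,0]' --gripper 0.06

```text
clock: 10.55
tool_pos: [0.5291, -0.0396, 0.1048]
eef_rot: [1.0, 0.029, -0.003, -0.001]
ft_force: [-1.5, -0.2, 0.3]
finger_gap: 0.0599
finger_force: 0.0
```

```bash
python3 - <<'E'
from m import *
w=cam('wrist')
cv2.imwrite('pics/f.png',w)
print(r.state()['tool_pos'])
for p in([.529,-.04,.0735],[.529,-.04,.067]):print(proj('wrist',p))
E
```

```text
[ 0.53056437 -0.03957067  0.10716988]
(np.float64(286.67016207333864), np.float64(253.77839284339922))
(np.float64(286.6667127593085), np.float64(249.4807713473417))
```

View pics/f.png

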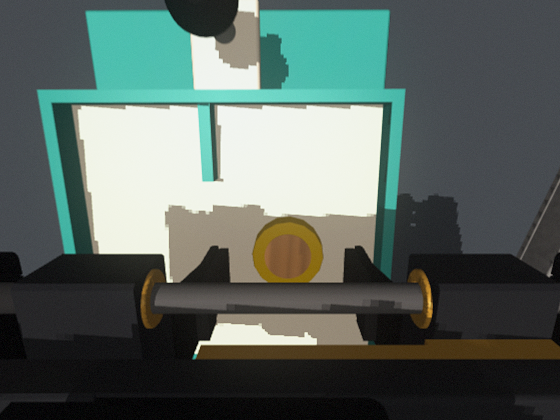

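The counter is centred at (288,254) between the fingers, and its top face is at about z = 0.0735.

>>> play_rows --targets '[0,0,0.015,0,0,0,0.01,0,0,0,0.004,0,0,0,0,0,0,0,0,0]'

```text
clock: 11.22
tool_pos: [0.5306, -0.0399, 0.0798]
eef_rot: [1.0, 0.029, 0.0, 0.0]
ft_force: [-5.4, 0.1, 11.5]
finger_gap: 0.0599
finger_force: 5.6
```

>>> play_rows --targets '[0,0,0,0,0,0,0,0,0,0,0,0,0,0,0,0,0,0,0,0]' --gripper 0.02 --grip_force 15

```text
clock: 11.85
tool_pos: [0.5317, -0.0399, 0.0799]
eef_rot: [1.0, 0.029, 0.001, 0.0]
ft_force: [0.1, 0.3, 6.4]
finger_gap: 0.0396
finger_force: 16.1
```

>>> play_rows --targets '[0,0,0,0,0,0,-0.01,0,0,0,-0.03,0,0,0,-0.05,0,0,0,-0.05,0]'

```text
clock: 12.48
tool_pos: [0.5301, -0.0398, 0.2206]
eef_rot: [1.0, 0.029, -0.0, -0.0]
ft_force: [1.2, 0.2, -0.5]
finger_gap: 0.0394
finger_force: 15.0
```

>>> play_rows --targets '[-0.002,-0.03,0,0,-0.002,-0.045,0,0,-0.002,-0.045,0,0,-0.002,-0.045,0,0,-0.002,-0.045,0,0]'

```text
clock: 13.1
tool_pos: [0.508, 0.1705, 0.2193]
eef_rot: [1.0, 0.029, 0.0, 0.0]
ft_force: [0.8, -1.0, -0.5]
finger_gap: 0.0393
finger_force: 15.0
```

>>> play_rows --targets '[-0.002,-0.045,0,0,-0.002,-0.045,0,0,0,-0.03,0,0,0,-0.021,0,0,0,0,0,0]'

```text
clock: 13.72
tool_pos: [0.4954, 0.3114, 0.219]
eef_rot: [1.0, 0.03, -0.0, -0.0]
ft_force: [0.1, -0.3, -1.8]
finger_gap: 0.0393
finger_force: 15.0
```

```bash
python3 - <<'E'
from m import *
w=cam('wrist');b=cam('side');c=cam('scene')
cv2.imwrite('pics/g.png',np.hstack([w,c[190:360,330:490].repeat(2,0).repeat(2,1)[:420,:240] if 0 else cv2.resize(c[220:340,350:470],(240,420))]))
print(r.state()['tool_pos'],r.state()['finger_gap'])
E
```

```text
[0.49659929 0.3085433  0.21874887] 0.03969701733730779
```

View pics/g.png

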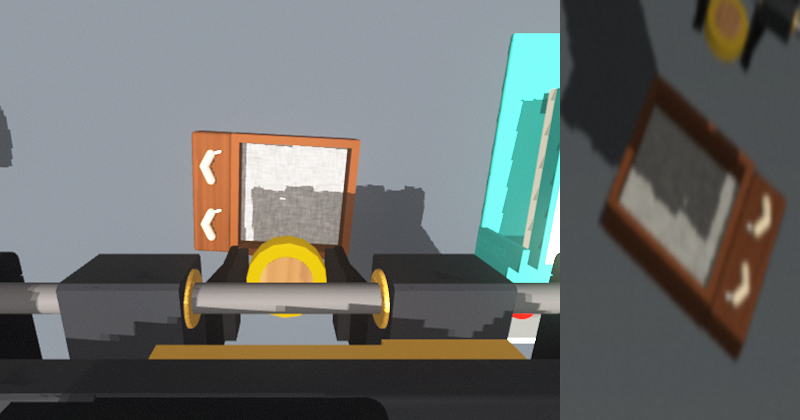

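The wrist view shows the case with its outer far corners at (193,131) and (359,139) and the well's inner far corners near (241,142) and (350,149). The counter is held firmly, and the scene crop shows the same corners.

```bash
python3 - <<'E'
from m import *
a=tri(('wrist',359,139),('scene',371.5,282));b=tri(('wrist',193,131),('scene',439,322.3));print(a,b)
z=(a[0][2]+b[0][2])/2;print(np.arctan2(a[0][0]-b[0][0],b[0][1]-a[0][1]))
for p in((232,133),(359,139),(241,142),(350,149),(348,250)):print(onz('wrist',*p,z))
print('s',[onz('scene',*p,z) for p in((397.5,242.3),(371.5,282),(439,322.3),(462.5,272))])
E
```

```text
(array([0.55501897, 0.24250516, 0.01493049]), [np.float64(0.0025996802261089988), np.float64(0.002599680226109014)]) (array([0.55214846, 0.41137187, 0.00760669]), [np.float64(0.0006305054960968184), np.float64(0.0006305054960967852)])
0.016997031821301672
[0.55253703 0.37079691 0.01126859]
[0.55448815 0.23908122 0.01126859]
[0.5439796  0.36129065 0.01126859]
[0.54373394 0.24725672 0.01126859]
[0.43081679 0.23679337 0.01126859]
s [array([0.41717335, 0.2423839 , 0.01126859]), array([0.55344243, 0.24459397, 0.01126859]), array([0.55473431, 0.41066493, 0.01126859]), array([0.40301798, 0.40319844, 0.01126859])]
```

>>> play_rows --targets '[-0.003,0.004,0.03,0,0,0,0.045,0,0,0,0.045,0,0,0,0.035,0,0,0,0.02,0]'

```text
clock: 14.5
tool_pos: [0.4934, 0.3037, 0.042]
eef_rot: [1.0, 0.028, -0.001, 0.001]
ft_force: [-0.1, 0.5, -0.7]
finger_gap: 0.0394
finger_force: 15.0
```

>>> play_rows --targets '[0,0,0.003,0,0,0,0.003,0,0,0,0.003,0,0,0,0.002,0,0,0,0,0]'

```text
clock: 15.12
tool_pos: [0.4936, 0.3056, 0.0328]
eef_rot: [1.0, 0.029, 0.0, -0.0]
ft_force: [0.8, -0.9, -0.1]
finger_gap: 0.0395
finger_force: 15.0
```

```bash
python3 - <<'E'
from m import *
s=r.state();print(s['tool_pos'],s['ft_force'],s['finger_gap'])
a=cam('side');c=cam('scene');w=cam('wrist')
cv2.imwrite('pics/h.png',np.hstack([w,cv2.resize(c[220:340,350:470],(240,420))]))
E
```

```text
[0.49356104 0.30556855 0.0327685 ] [ 0.75114106 -0.88984642 -0.12284975] 0.03953694555644628
```

View pics/h.png

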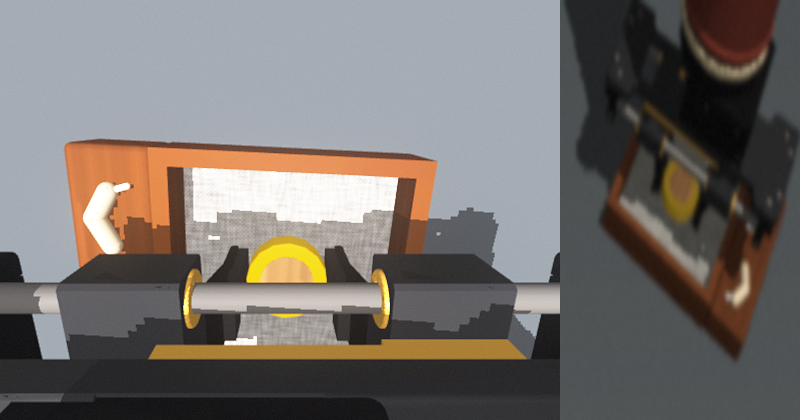

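The counter (287,265) is inside the well, whose inner edges are at about 167 and 417. I keep lowering until it touches.

>>> play_rows --targets '[0,0,0.003,0,0,0,0.003,0,0,0,0.002,0,0,0,0,0,0,0,0,0]'

```text
clock: 15.9
tool_pos: [0.4934, 0.3055, 0.0246]
eef_rot: [1.0, 0.029, -0.0, 0.0]
ft_force: [-0.9, -0.1, 2.8]
finger_gap: 0.0393
finger_force: 15.0
```

>>> play_rows --targets '[0,0,0.002,0,0,0,0,0,0,0,0.001,0,0,0,0,0,0,0,0,0]'

```text
clock: 16.52
tool_pos: [0.4935, 0.3056, 0.0243]
eef_rot: [1.0, 0.029, 0.0, 0.001]
ft_force: [-12.4, -9.4, 34.7]
finger_gap: 0.0397
finger_force: 29.5
```

Contact is made, so I relieve the load, then release.

>>> play_rows --targets '[0,0,-0.0015,0,0,0,-0.001,0,0,0,0,0,0,0,0,0,0,0,0,0]'

```text
clock: 17.15
tool_pos: [0.4936, 0.3057, 0.0245]
eef_rot: [1.0, 0.029, 0.0, -0.0]
ft_force: [-2.4, -1.4, 8.8]
finger_gap: 0.0392
finger_force: 17.7
```

>>> play_rows --targets '[0,0,0,0,0,0,0,0,0,0,0,0,0,0,0,0,0,0,0,0]' --gripper 0.056

```text
clock: 17.77
tool_pos: [0.4939, 0.3066, 0.0245]
eef_rot: [1.0, 0.029, 0.001, -0.001]
ft_force: [-0.0, 3.3, 4.9]
finger_gap: 0.0555
finger_force: 2.6
```

>>> play_rows --targets '[0,0,-0.01,0,0,0,-0.03,0,0,0,-0.05,0,0,0,-0.06,0,-0.03,0,-0.05,0]'

```text
clock: 18.4
tool_pos: [0.4646, 0.3027, 0.2262]
eef_rot: [1.0, 0.028, 0.0, -0.0]
ft_force: [1.6, -0.1, 0.0]
finger_gap: 0.0561
finger_force: 0.0
```

>>> play_rows --targets '[-0.03,0,0,0,-0.01,0,0,0,0,0,0,0,0,0,0,0,0,0,0,0]'

```text
clock: 19.02
tool_pos: [0.4242, 0.3012, 0.2235]
eef_rot: [1.0, 0.029, -0.001, -0.0]
ft_force: [-0.6, 0.0, -0.4]
finger_gap: 0.0566
finger_force: 0.0
```

```bash
python3 - <<'E'
from m import *
a=cam('side');w=cam('wrist')
print(r.state()['tool_pos'],r.state()['clock'])
cv2.imwrite('pics/i.png',np.hstack([cv2.resize(w,(400,300)),cv2.resize(a[100:420,150:400],(400,300))]))
E
```

```text
[0.42394704 0.30139597 0.22366937] 19.125
```

View pics/i.png

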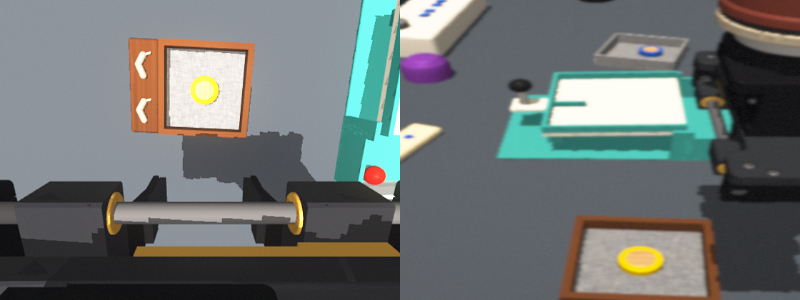

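The counter lies flat in the walnut well at wrist (205,90). The board is at rest, the ball is in the trough, and the gripper is clear.

```bash
python3 -c "
from workcell import job
print(job.sign_off())"
```

```text
the job is handed in; nothing more can be done
None
```

The job is done and handed in at about 19 s: the red ball rolled into the trough by itself, the board is back at its rest, and the yellow counter lies flat in the walnut case's well.

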